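# Set the laminating press to its gauge blade

## Robot

A 6-joint arm with a two-finger parallel gripper is mounted at the origin on the work surface. World frame = base frame: x ahead of the robot, y to its left, z up, the work surface at z = 0. Lengths are in m, angles in rad, forces in N, time in s.
With the tool pointing down it reaches from about 0.375 to 0.975 m from the base axis. Payload 3.8 kg.
Tool frame: the origin (TCP) lies between the finger pads; the fingertips stand 14 mm ahead of it and the grasp point (between the pads) lies 5 mm behind it (tcp_to_tips is the distance from the TCP to the fingertips, in m); z points along the fingers, y is the line along which they close (so a half turn about z gives the same grasp; the last joint's range is limited). The gripper opens to 85 mm and grips with 20 to 120 N. Pads are 22 mm wide; open, the fingers measure 114 mm over their backs; the gripper's body (76 mm by 85 mm) begins 54 mm behind the grasp point. The pads swing forward as they close: fully open they stand 13 mm farther back than shut.
Start: joints at [-1.159, 0.264, 1.604, -0, 1.274, -0.037], TCP at [0.293, -0.608, 0.245] pointing down, gripper open.
Joint ranges: [-2.63, 2.63], [-0.94, 2.18], [0.31, 2.57], [-1.31, 4.45], [0, 2.66], [-2.55, 2.55]. Speed limits (rad/s): [2.57, 2.57, 3.14, 3.14, 3.14, 3.14].

## Interface

Orientations are given as a rotation vector (axis times angle).
In Python, from station import get_state, capture, camera_params, job_done, tcp_to_tips gives the robot as it stands.
- The arm moves only by the tool play_rows, never from a script. Its argument "moves" is a list of rows, each an object with "offset": the shift along the tool's x, y, z in cm, a list of three; "dr": the turn, a rotation vector about the tool's x, y, z in degrees, a list of three. A call has exactly 10 rows; each row is the pose to reach, as a shift and turn from the pose commanded when the call began, along the tool's axes at that moment; what a row does not reach only later rows make up. A row lasts 1/12 s, in which the tool goes at most 41.7 mm and 7.16 degrees, less where a joint would pass 70% of its speed; a pose out of reach is approached as far as the arm can. A call with a gripper value outside its range is refused whole. "gripper" is the finger opening in cm, from 0 to 8.54, set as the call begins (left out, the last holds). The fingers move at their own pace and stop on an object; "force" is the grip in N (left out, the last holds). Time passes only in rows, so rows that repeat a pose let the fingers close, or fill a call up. It gives the time, the measured TCP pose, the force, the opening and the grip force at its end, in the units of the state.
- get_state(): the state, without advancing time (a new reading comes with each control period).
- capture(name): name is "scene" or "top" or "wrist"; returns the picture (420x560x3 uint8, red, green, blue); there is no depth.
- camera_params(name): a dict with "vertical_fov" (degrees; the focal length in pixels is half the picture's height over the tangent of half this angle, whatever the lens; pixels are square), "cx", "cy" (the principal point, pixels), "pose" (4x4, takes a point from camera to world coordinates); the wrist camera has in their place "tool_from_camera" (4x4, takes a point from camera to tool coordinates, whose origin is the TCP and whose axes are the flange's). Camera axes: x right, y down, z forward; pixel columns grow to the right and rows downward; lengths in m; the calibration is good to about 2 mm. A picture is of the moment at which its call begins: read the wrist's pose just before it. camera_params takes no time and is no camera call.
- job_done(): hands the job in; it is judged then, once.
The state is a dict: "time": time; "q": joint angles; "joint_vel": joint speeds; "effort": joint torques, N m; "ee_pos": TCP position; "tcp_rot": TCP orientation; "force": force on the tool from outside, world axes, zero at the start; "wrist_torque": the same for the moment, N m; "finger_gap": opening from 0.0 (shut) to 1.0 (fully open); "grip_force": force on a finger pad.
Only numpy, scipy, OpenCV 4.12 (cv2) and the standard library are available. Lean on these libraries where they do the work, as an engineer would, in place of code of your own. Each camera call takes 0.05 s, during which the arm holds its last target. There are 200 camera calls.

## Task

Swing both flaps of the carton fully open, well past upright, and lift the steel gauge out by its grip. Without dropping it, lower its blade squarely into the gap between the two jaws of the laminating press, all of the blade's width between the jaws and fully home with its head resting on the jaw tops, and let go; then slide the near jaw up snug against the blade so the blade is nipped, and leave the gauge there. Leave the screwdriver and the wooden offcut, which lie between the carton and the press, where they are.

Things in the scene. Friction and masses are not known exactly. Their poses are not given: they have to be found in the camera images.
- carton: open cardboard carton fixed to the bench, 140 (its x) x 120 (its y) x 112 mm high, walls 4 mm; origin at the centre of its underside, z up. Inside, a wooden insert whose top is 52 mm above the bench holds the gauge upright in a slot at the centre. It stands on the robot's left or right, the press on the other side
- flap_left (a joint): angle of the flap hinged along the carton's top rim on its +y side (hinge 112 mm up, parallel to the carton's x); 0 = shut flat over the mouth, 1.57 = upright, 2.7 = folded right out (stop). Panel 138 mm long, 57 mm from hinge to free edge, 3 mm thick; stays at any angle, starts half open (0.8 to 1.2)
- flap_right (a joint): the same for the flap on the carton's -y side
- flap_left_edge (a point): middle of the free edge of the +y flap
- flap_right_edge (a point): middle of the free edge of the -y flap
- gauge: steel gauge: flat blade 8 mm thick (its x) x 70 mm wide (its y) x 45 mm deep, under a head plate 50 (x) x 70 (y) x 8 mm, with an upright grip 16 (x) x 60 (y) x 45 mm on top. Origin at the centre of the blade's lower edge, z up; head's underside at z = 45 mm, head's top at 53 mm, grip's top at 98 mm. Mass 0.2 to 0.4 kg. Starts upright in the carton, its axes along the carton's
- gauge_grip (a point): point to grip: centre of the upright grip, 78 mm above the blade's lower edge
- press: laminating press fixed to the bench: aluminium bed 15 mm high, x = -140 to +90, 150 mm wide (y), with two wooden jaws 140 mm long (y), tops 75 mm above the bench. Origin at bench level under the fixed jaw's gap face; fixed jaw x = 0 to 50 mm (far from the robot), the gap lies at negative x. With the gauge home the blade's lower edge is 30 mm above the bench
- jaw (a joint): how far (m) the sliding (near) jaw has been moved along the press's +x towards the fixed jaw; the gap is 0.026 minus this value. Starts at 0.006 to 0.013 (gap 20 to 13 mm); 0.018 when snug on the blade. The jaw is 60 mm thick in x, slides with about 2 N and stays where it is left
- jaw_back (a point): centre of the sliding jaw's back face (the face towards the robot), 46 mm above the bench; push it here, along the press's +x
- gap_edge (a point): middle of the fixed jaw's upper edge at the gap, 75 mm above the bench; moves with the press only
- screwdriver: bystander: screwdriver, 190 mm, lying on the bench between the carton and the press; origin under its middle
- offcut: bystander: pale wooden offcut 90 x 50 x 30 mm lying on the bench between the carton and the press, beyond the screwdriver; origin at the centre of its underside
Not all that is in view belongs to the job. What is shaped like the carton but turquoise is not meant.

How it is judged:
By the outcome, as a careful person would: the job done as asked, in the order asked, and still so for the second after the job is handed in, with the robot touching nothing.
It also fails if it takes over 58 s, if anything falls off the work surface, if the arm or the gripper's body presses on something with over 40 N, if the wrist force passes 120 N, or if a joint passes its speed limit or range.

## Working session

There is one attempt and no reset: what is moved stays moved. The work goes in short steps, Python scripts to look and compute and a tool call to move; the robot and the scene stay as the last step left them, time stands still between calls to the robot, and variables do not carry over. Pictures are saved under pics/ and viewed, at most 10 in all, crops included, and the job is handed in when it is done.

Besides the shell and the picture viewer there is one more tool, called after "Request:" as name([rows], argument=value, ...), one row to a line, values as JSON. play_rows: Moves the arm, as the interface text tells. Its arguments: {"type":"object","properties":{"moves":{"type":"array"},"gripper":{"type":"number"},"force":{"type":"number"}},"required":["moves"]}

```bash
mkdir -p pics; ls
python3 - <<'E'
from station import *
import cv2,numpy as np
np.set_printoptions(precision=4,suppress=True)
s=get_state();print(s)
for n in("scene","top"):
    p=camera_params(n);print(n,p)
    cv2.imwrite(f"pics/{n}0.png",capture(n)[:,:,::-1])
print(camera_params("wrist"),tcp_to_tips)
E
```

```text
pics
{'time': 0.0, 'q': array([-1.1589,  0.2648,  1.6054,  0.    ,  1.2737, -0.0369]), 'joint_vel': array([-0.0003,  0.0014, -0.0014,  0.0002,  0.0022, -0.    ]), 'effort': array([ -0.001 , -51.5111, -36.7317,  -0.0004,   0.013 ,  -0.    ]), 'ee_pos': array([ 0.2926, -0.6075,  0.2439]), 'tcp_rot': array([-3.0607, -0.6986,  0.0006]), 'force': array([-0.1697, -0.2409, -1.1083]), 'wrist_torque': array([-0.0139, -0.0397,  0.0575]), 'grip_force': 0.0, 'finger_gap': 1.0013043507146082}
scene {'vertical_fov': 44.97927477264434, 'cx': 282.9928434195662, 'cy': 209.0136557261673, 'pose': array([[-0.3628,  0.605 , -0.7087,  1.5076],
       [ 0.9316,  0.2183, -0.2905,  0.3611],
       [-0.0211, -0.7657, -0.6429,  1.0495],
       [ 0.    ,  0.    ,  0.    ,  1.    ]])}
top {'vertical_fov': 49.07171646665067, 'cx': 279.43783056750624, 'cy': 209.13612898559998, 'pose': array([[-0.0134, -0.987 ,  0.1601,  0.3036],
       [-0.9997,  0.0163,  0.0168, -0.0989],
       [-0.0192, -0.1598, -0.987 ,  1.1537],
       [ 0.    ,  0.    ,  0.    ,  1.    ]])}
{'vertical_fov': 70.00222362437772, 'cx': 277.33218953915, 'cy': 202.5062503714915, 'tool_from_camera': array([[-0.0012, -0.9607, -0.2774,  0.0703],
       [ 1.    , -0.001 , -0.0009,  0.0001],
       [ 0.0006, -0.2774,  0.9607, -0.1273],
       [ 0.    ,  0.    ,  0.    ,  1.    ]])} 0.014
```

View pics/scene0.png

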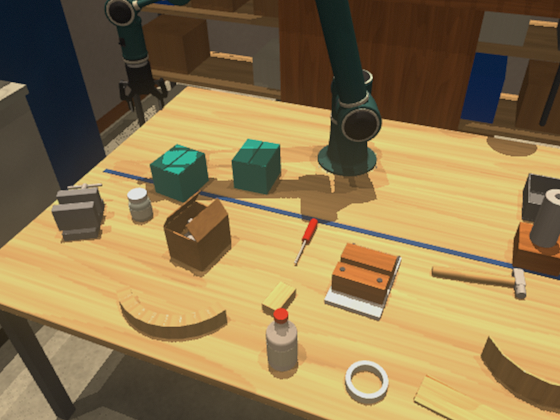

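View pics/top0.png

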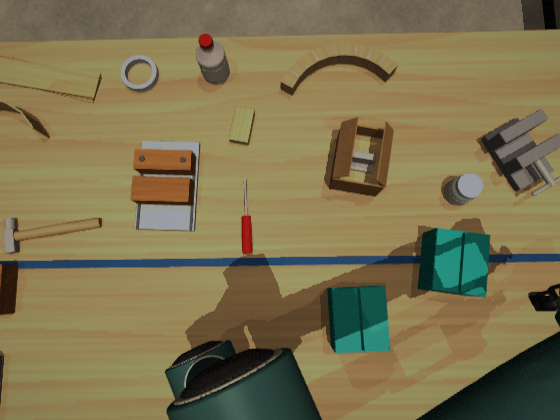

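The brown carton is at about (360,157) in the top view and (198,235) in the scene view. The look-alikes are the turquoise boxes at (455,262) and (358,318). The press, with its orange wooden jaws, is at (165,185). The grey vice at (520,150) is another look-alike for it. I choose the brown carton and the wooden-jaw press, and check both in a close crop.

Run:
```python
import cv2,numpy as np
t=cv2.imread("pics/top0.png")
a=cv2.resize(t[105:205,315:405],None,fx=5,fy=5,interpolation=cv2.INTER_CUBIC)[:500,:400]
a=cv2.resize(t[105:205,320:400],(400,500),interpolation=cv2.INTER_CUBIC)
b=cv2.resize(t[135:235,125:205],(400,500),interpolation=cv2.INTER_CUBIC)
cv2.imwrite("pics/crop.png",np.hstack([a,b]))
```

```text
(no output)
```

View pics/crop.png

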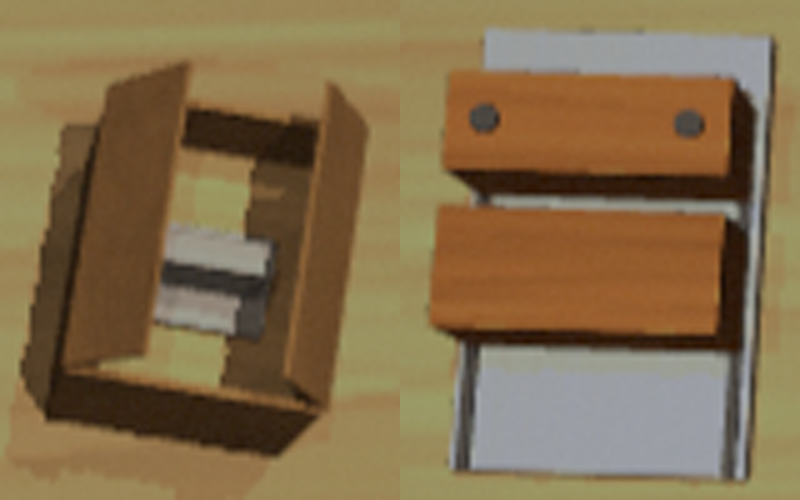

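The left half of the crop is the brown carton. Its left flap's free edge runs (190,62)–(150,352), its right flap's free edge runs (328,82)–(287,375), and the grey gauge is inside. The right half is the press, with fixed-jaw top corners at about (447,75)…(725,178) and sliding jaw at (440,208)…(715,333). Both choices are right.

```bash
cat > h.py <<'E'
from station import *
import numpy as np, cv2
from scipy.spatial.transform import Rotation as R
from scipy.optimize import least_squares
np.set_printoptions(precision=4,suppress=True)
def proj(P,p,pose):
    f=210/np.tan(np.radians(p["vertical_fov"])/2)
    c=(np.atleast_2d(P)-pose[:3,3])@pose[:3,:3]
    return np.c_[p["cx"]+f*c[:,0]/c[:,2],p["cy"]+f*c[:,1]/c[:,2]]
def wristpose(s=None):
    s=s or get_state();T=np.eye(4);T[:3,:3]=R.from_rotvec(s["tcp_rot"]).as_matrix();T[:3,3]=s["ee_pos"]
    return T@camera_params("wrist")["tool_from_camera"]
def place(L,x,y,a):
    L=np.asarray(L,float);c,s=np.cos(a),np.sin(a)
    return np.c_[x+c*L[:,0]-s*L[:,1],y+s*L[:,0]+c*L[:,1],L[:,2]]
def carton(q):
    x,y,a,l,r=q;C,S=.057*np.cos,.057*np.sin
    return place([[-.07,.06,.112],[-.07,-.06,.112],[-.07,.06,0],[-.07,-.06,0],
     [.069,.06-C(l),.112+S(l)],[-.069,.06-C(l),.112+S(l)],[.069,-.06+C(r),.112+S(r)],[-.069,-.06+C(r),.112+S(r)],[.07,-.06,.112]],x,y,a)
def press(q):
    x,y,a,j=q;b=-.026+j
    return place([[.05,.07,.075],[.05,-.07,.075],[0,-.07,.075],[0,.07,.075],[b,.07,.075],[b,-.07,.075],[b-.06,-.07,.075],[b-.06,.07,.075],
     [.09,.075,.015],[.09,-.075,.015],[-.14,-.075,.015],[-.14,.075,.015]],x,y,a)
def to_tool(P,s=None):
    "world point -> TCP-frame offset in cm"
    s=s or get_state();return R.from_rotvec(s["tcp_rot"]).inv().apply(np.asarray(P)-s["ee_pos"])*100
E
python3 - <<'E'
from h import *
p=camera_params("top")
u=np.array([[65,372],[325,408],[48,418],[278,455],[190,62],[150,352],[328,82],[287,375],[368,130]])
uc=(u+.5)/5-.5+[320,105]
v=np.array([[447,75],[730,82],[725,178],[445,168],[440,208],[722,215],[715,333],[432,325],[485,30],[773,38],[748,478],[450,470]])
up=(v-[400,0]+.5)/5-.5+[125,135]
for f,uu,q0 in((carton,uc,[.5,-.28,0,1,1]),(press,up,[.5,.15,0,.01])):
    r=least_squares(lambda q:(proj(f(q),p,p["pose"])-uu).ravel(),q0,loss="soft_l1",x_scale=[.1,.1,.1]+[.3]*(len(q0)-3) if len(q0)==5 else [.1,.1,.1,.01])
    print(r.x);print((proj(f(r.x),p,p["pose"])-uu).T)
for nm,px,z in(("drv",[[245,180],[247,252]],.015),("offcut",[[241,126]],.03)):
    for q in px:
        f=210/np.tan(np.radians(p["vertical_fov"])/2);d=p["pose"][:3,:3]@[(q[0]-p["cx"])/f,(q[1]-p["cy"])/f,1];o=p["pose"][:3,3];print(nm,o+d*(z-o[2])/d[2])
print(R.from_rotvec(get_state()["tcp_rot"]).as_matrix())
E
```

```text
Traceback (most recent call last):
  File "h.py", line 17, in carton
    x,y,a,l,r=q;C,S=.057*np.cos,.057*np.sin
                    ~~~~^~~~~~~
TypeError: unsupported operand type(s) for *: 'float' and 'numpy.ufunc'
```

```bash
sed -i 's/C,S=.057\*np.cos,.057\*np.sin/C=lambda t:.057*np.cos(t);S=lambda t:.057*np.sin(t)/' h.py
python3 - <<'E'
from h import *
p=camera_params("top")
u=np.array([[65,372],[325,408],[48,418],[278,455],[190,62],[150,352],[328,82],[287,375],[368,130]])
uc=(u+.5)/5-.5+[320,105]
v=np.array([[447,75],[730,82],[725,178],[445,168],[440,208],[722,215],[715,333],[432,325],[485,30],[773,38],[748,478],[450,470]])
up=(v-[400,0]+.5)/5-.5+[125,135]
for f,uu,q0 in((carton,uc,[.5,-.28,0,1,1]),(press,up,[.5,.15,0,.01])):
    r=least_squares(lambda q:(proj(f(q),p,p["pose"])-uu).ravel(),q0,loss="soft_l1",x_scale=[.1,.1,.1]+[.3]*(len(q0)-3) if len(q0)==5 else [.1,.1,.1,.01])
    print(r.x);print((proj(f(r.x),p,p["pose"])-uu).T)
for nm,px,z in(("drv",[[245,180],[247,252]],.015),("offcut",[[241,126]],.03)):
    for q in px:
        f=210/np.tan(np.radians(p["vertical_fov"])/2);d=p["pose"][:3,:3]@[(q[0]-p["cx"])/f,(q[1]-p["cy"])/f,1];o=p["pose"][:3,3];print(nm,o+d*(z-o[2])/d[2])
print(R.from_rotvec(get_state()["tcp_rot"]).as_matrix())
E
```

```text
[ 0.6    -0.278  -0.1841  0.9938  1.0635]
[[ 0.4312  0.0728 -0.369   0.3718  0.4832 -0.4817  0.1073 -0.1271 -0.5071]
 [-0.4512  0.7749  0.2345  0.5106 -0.3643  0.5121 -0.4513  0.1887 -1.1945]]
[ 0.5804  0.204  -0.0421  0.0089]
[[ 0.3625  0.7903  0.5664 -0.8648 -0.4277  0.743   0.6436 -0.8211 -0.2659
  -0.1175 -0.322  -0.2894]
 [-0.6677 -0.7915 -0.0072  0.6485 -0.4623 -0.4942  0.3884  0.5353  0.0501
  -0.2826  0.4367  0.4575]]
drv [0.5646 0.0069 0.015 ]
drv [0.3822 0.0022 0.015 ]
offcut [0.7025 0.0155 0.03  ]
[[ 0.901   0.4339 -0.0008]
 [ 0.4339 -0.901   0.0019]
 [ 0.0001 -0.0021 -1.    ]]
```

Request:
play_rows([
  {"offset": [3,-1,-1.5],"dr": [0,0,-3]},
  {"offset": [7,-2.7,-3],"dr": [0,0,-9]},
  {"offset": [11,-4.3,-4.5],"dr": [0,0,-16]},
  {"offset": [15,-5.8,-6],"dr": [0,0,-23]},
  {"offset": [19,-7.4,-7.5],"dr": [0,0,-30]},
  {"offset": [23,-9,-9],"dr": [0,0,-37]},
  {"offset": [27,-10.5,-10],"dr": [0,0,-44]},
  {"offset": [31,-12,-10],"dr": [0,0,-49]},
  {"offset": [35,-13.6,-10],"dr": [0,0,-53]},
  {"offset": [38,-14.8,-10],"dr": [0,0,-53.8]},
], gripper=0, force=40)

```text
time: 0.93
ee_pos: [0.5623, -0.3189, 0.3455]
tcp_rot: [2.412, 2.012, 0.0]
force: [0.6, 0.1, -0.5]
finger_gap: -0.003
grip_force: 0.0
```

Run:
```python
from h import *
s=get_state();W=wristpose(s);np.save("w1.npy",W);cv2.imwrite("pics/w1.png",capture("wrist")[:,:,::-1])
print(s["ee_pos"],to_tool([.6,-.278,.34],s),s["finger_gap"])
print(R.from_rotvec(s["tcp_rot"]).as_matrix())
print(proj(carton([.6,-.278,-.184,.994,1.063]),camera_params("wrist"),W))
```

```text
[ 0.5623 -0.3189  0.3455] [4.698  2.9718 0.5502] -0.0033299301224637254
[[ 0.179   0.9838  0.0005]
 [ 0.9838 -0.179  -0.0004]
 [-0.0003  0.0006 -1.    ]]
[[241.6244  81.678 ]
 [244.5659 186.1051]
 [250.2376  89.9772]
 [251.9151 170.2788]
 [376.4479 110.2683]
 [238.1146 109.8591]
 [371.5451 171.3276]
 [239.8274 170.9732]
 [358.1197 186.403 ]]
```

View pics/w1.png

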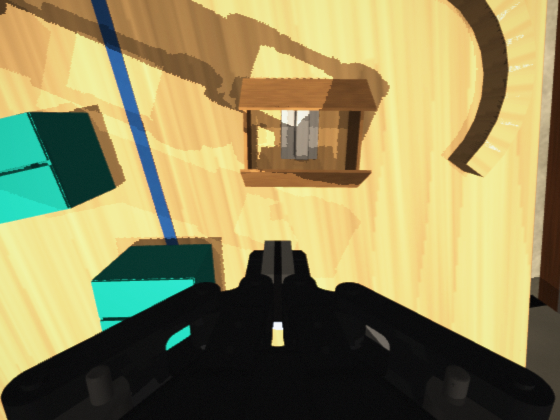

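The flap edges sit at about (241,109)–(378,110) and (247,171)–(371,171), which matches my fit to within 2–3 px. The gauge is at (300,135). Next I open the left flap.

Request:
play_rows([
  {"offset": [2.5,1.5,2],"dr": [0,0,0]},
  {"offset": [4.7,3,5],"dr": [0,0,0]},
  {"offset": [4.7,3,8.5],"dr": [0,0,0]},
  {"offset": [4.7,3,12],"dr": [0,0,0]},
  {"offset": [4.7,3,15.5],"dr": [0,0,0]},
  {"offset": [4.7,3,18.5],"dr": [0,0,0]},
  {"offset": [4.7,3,19.9],"dr": [0,0,0]},
  {"offset": [6,3,19.9],"dr": [0,0,0]},
  {"offset": [7.7,3,19.9],"dr": [0,0,0]},
  {"offset": [9.4,3,19.9],"dr": [0,0,0]},
])

```text
time: 1.82
ee_pos: [0.6088, -0.2336, 0.148]
tcp_rot: [2.415, 2.006, 0.002]
force: [-1.0, -1.0, 0.1]
finger_gap: 0.001
grip_force: 0.3
```

Request:
play_rows([
  {"offset": [1.5,0,0],"dr": [0,0,0]},
  {"offset": [3,0,-0.1],"dr": [0,0,0]},
  {"offset": [4.3,0,-0.1],"dr": [0,0,0]},
  {"offset": [4.5,0,0],"dr": [0,0,0]},
  {"offset": [4.5,0,0],"dr": [0,0,0]},
  {"offset": [4.3,0,-0.3],"dr": [0,0,0]},
  {"offset": [2,0,-0.3],"dr": [0,0,0]},
  {"offset": [-1.5,0,-0.3],"dr": [0,0,0]},
  {"offset": [-4.5,0,0],"dr": [0,0,0]},
  {"offset": [-6,0,0],"dr": [0,0,0]},
])

```text
time: 2.65
ee_pos: [0.5958, -0.2964, 0.146]
tcp_rot: [2.417, 2.006, -0.002]
force: [-0.2, 1.1, -0.1]
finger_gap: -0.0
grip_force: 0.0
```

Request:
play_rows([
  {"offset": [-1.5,0,0],"dr": [0,0,0]},
  {"offset": [-3,0,0],"dr": [0,0,0]},
  {"offset": [-4.5,0,0],"dr": [0,0,0]},
  {"offset": [-6,0,0],"dr": [0,0,0]},
  {"offset": [-7.2,0,-0.1],"dr": [0,0,0]},
  {"offset": [-7.9,0,0],"dr": [0,0,0]},
  {"offset": [-7.9,0,0],"dr": [0,0,0]},
  {"offset": [-7.9,0,0],"dr": [0,0,0]},
  {"offset": [-7.5,0,-1],"dr": [0,0,0]},
  {"offset": [-6.5,0,-4],"dr": [0,0,0]},
])

```text
time: 3.48
ee_pos: [0.5818, -0.3548, 0.1807]
tcp_rot: [-2.408, -2.002, 0.006]
force: [1.0, 0.0, -1.0]
finger_gap: 0.002
grip_force: 0.0
```

Request:
play_rows([
  {"offset": [0,0,-3],"dr": [0,0,0]},
  {"offset": [1,0,-6],"dr": [0,0,0]},
  {"offset": [1,0,-9],"dr": [0,0,0]},
  {"offset": [1,0,-10],"dr": [0,0,0]},
  {"offset": [1,0,-10],"dr": [0,0,0]},
  {"offset": [1,0,-10],"dr": [0,0,0]},
  {"offset": [1,0,-10],"dr": [0,0,0]},
  {"offset": [1,0,-10],"dr": [0,0,0]},
  {"offset": [1,0,-10],"dr": [0,0,0]},
  {"offset": [1,0,-10],"dr": [0,0,0]},
])

```text
time: 4.32
ee_pos: [0.5862, -0.3464, 0.284]
tcp_rot: [-2.413, -2.007, 0.001]
force: [-0.6, 0.1, 0.0]
finger_gap: -0.002
grip_force: 0.0
```

Run:
```python
from h import *
s=get_state();W=wristpose(s);np.save("w2.npy",W);cv2.imwrite("pics/w2.png",cv2.resize(capture("wrist")[:,:,::-1],(800,600)))
print(s["ee_pos"],R.from_rotvec(s["tcp_rot"]).as_matrix())
q=[.6,-.278,-.184,2.7,2.7]
print(proj(carton(q),camera_params("wrist"),W)*800/560)
g=[[sx*.008,sy*.03,.105] for sx in(-1,1) for sy in(-1,1)]+[[sx*.025,sy*.035,.06] for sx in(-1,1) for sy in(-1,1)]
print(proj(place(g,.6,-.278,-.184),camera_params("wrist"),W)*800/560)
```

```text
[ 0.5862 -0.3464  0.284 ] [[ 0.1822  0.9833 -0.0026]
 [ 0.9833 -0.1822  0.0017]
 [ 0.0012 -0.0029 -1.    ]]
[[288.4183  68.4648]
 [300.2028 254.6858]
 [319.3871  96.2409]
 [325.6072 231.6061]
 [525.7581 -45.9695]
 [272.7367 -45.4938]
 [498.8586 335.3329]
 [298.592  335.1874]
 [497.2353 254.7203]]
[[387.3611 211.0059]
 [386.8135 120.1904]
 [409.9943 211.0031]
 [410.7556 120.1726]
 [367.7066 211.6793]
 [365.9929 119.2989]
 [429.3512 211.672 ]
 [431.2657 119.2498]]
```

View pics/w2.png

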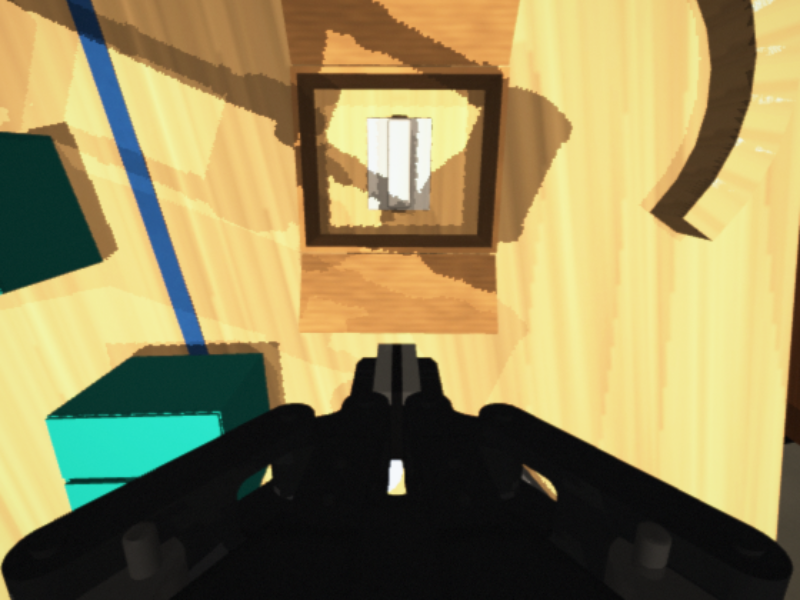

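Both flaps are folded right out: the right free edge is at row 333, where 2.7 rad predicts 335. The gauge head spans (367–431, 117–211), which is exactly where I predicted it. Next I grasp it.

Run:
```python
from h import *
print(to_tool([.6,-.278,.082]))
```

```text
[ 6.9676  0.1355 20.2562]
```

Request:
play_rows([
  {"offset": [3,0,0],"dr": [0,0,0]},
  {"offset": [6,0.1,0],"dr": [0,0,0]},
  {"offset": [7,0.1,2],"dr": [0,0,0]},
  {"offset": [7,0.1,5.5],"dr": [0,0,0]},
  {"offset": [7,0.1,9],"dr": [0,0,0]},
  {"offset": [7,0.1,12.5],"dr": [0,0,0]},
  {"offset": [7,0.1,16],"dr": [0,0,0]},
  {"offset": [7,0.1,18.5],"dr": [0,0,0]},
  {"offset": [7,0.1,20.2],"dr": [0,0,0]},
  {"offset": [7,0.1,20.2],"dr": [0,0,0]},
], gripper=4.5)

```text
time: 5.2
ee_pos: [0.5968, -0.2762, 0.078]
tcp_rot: [-2.408, -2.003, 0.006]
force: [-0.4, 0.3, -0.6]
finger_gap: 0.529
grip_force: 0.0
```

Request:
play_rows([
  {"offset": [0,0,0],"dr": [0,0,0]},
  {"offset": [0,0,0],"dr": [0,0,0]},
  {"offset": [0,0,0],"dr": [0,0,0]},
  {"offset": [0,0,0],"dr": [0,0,0]},
  {"offset": [0,0,0],"dr": [0,0,0]},
  {"offset": [0,0,0],"dr": [0,0,0]},
  {"offset": [0,0,0],"dr": [0,0,0]},
  {"offset": [0,0,0],"dr": [0,0,0]},
  {"offset": [0,0,0],"dr": [0,0,0]},
  {"offset": [0,0,0],"dr": [0,0,0]},
], gripper=0, force=60)

```text
time: 6.03
ee_pos: [0.6018, -0.2787, 0.0862]
tcp_rot: [2.413, 2.007, 0.002]
force: [-0.7, 0.4, 6.1]
finger_gap: 0.179
grip_force: 59.8
```

Request:
play_rows([
  {"offset": [0,0,-0.5],"dr": [0,0,0]},
  {"offset": [0,0,-1.5],"dr": [0,0,0]},
  {"offset": [0,0,-3],"dr": [0,0,0]},
  {"offset": [0,0,-5],"dr": [0,0,0]},
  {"offset": [0,0,-7.5],"dr": [0,0,0]},
  {"offset": [0,0,-10],"dr": [0,0,0]},
  {"offset": [0,0,-12.5],"dr": [0,0,0]},
  {"offset": [0,0,-15],"dr": [0,0,0]},
  {"offset": [0,0,-17],"dr": [0,0,0]},
  {"offset": [0,0,-18],"dr": [0,0,0]},
])

```text
time: 6.87
ee_pos: [0.6018, -0.2785, 0.2683]
tcp_rot: [2.411, 2.006, 0.003]
force: [-0.3, 0.4, -1.8]
finger_gap: 0.177
grip_force: 58.8
```

Run:
```python
from h import *
s=get_state()
print(s["ee_pos"],R.from_rotvec(s["tcp_rot"]).as_matrix(),s["force"],s["finger_gap"])
a=-.0421
x=np.array([np.cos(a),np.sin(a)]);T=np.array([.5804,.204])-x*.0086
print(T,to_tool([*T,.25],s))
M=R.from_rotvec(s["tcp_rot"]).as_matrix();print(np.degrees(np.arctan2(M[1,1],M[0,1])),np.degrees(a))
```

```text
[ 0.6018 -0.2785  0.2683] [[ 0.1819  0.9833  0.0047]
 [ 0.9833 -0.1819 -0.0023]
 [-0.0014  0.0051 -1.    ]] [-0.2766  0.3629 -1.7712] 0.17749546824077256
[0.5718 0.2044] [ 46.9372 -11.7421   1.7086]
-10.482674841810304 -2.4121523175007655
```

Request:
play_rows([
  {"offset": [2,-0.6,0],"dr": [0,0,-0.5]},
  {"offset": [5.5,-1.6,0],"dr": [0,0,-1]},
  {"offset": [9.5,-2.7,0],"dr": [0,0,-2]},
  {"offset": [13.5,-3.8,0],"dr": [0,0,-3]},
  {"offset": [17.5,-5,0],"dr": [0,0,-4]},
  {"offset": [21.5,-6.1,0],"dr": [0,0,-5]},
  {"offset": [25.5,-7.3,0],"dr": [0,0,-6]},
  {"offset": [29.5,-8.4,0],"dr": [0,0,-7]},
  {"offset": [33,-9.4,0],"dr": [0,0,-8]},
  {"offset": [35,-10,0],"dr": [0,0,-8.1]},
])

```text
time: 7.7
ee_pos: [0.5645, 0.0881, 0.2634]
tcp_rot: [-2.262, -2.177, -0.0]
force: [0.5, 0.7, -1.9]
finger_gap: 0.18
grip_force: 58.8
```

Request:
play_rows([
  {"offset": [0,0,0],"dr": [0,0,0]},
  {"offset": [0,0,0],"dr": [0,0,0]},
  {"offset": [0,0,0],"dr": [0,0,0]},
  {"offset": [0,0,0],"dr": [0,0,0]},
  {"offset": [0,0,0],"dr": [0,0,0]},
  {"offset": [0,0,0],"dr": [0,0,0]},
  {"offset": [0,0,0],"dr": [0,0,0]},
  {"offset": [0,0,0],"dr": [0,0,0]},
  {"offset": [0,0,0],"dr": [0,0,0]},
  {"offset": [0,0,0],"dr": [0,0,0]},
])

```text
time: 8.53
ee_pos: [0.566, 0.0842, 0.2641]
tcp_rot: [-2.268, -2.174, -0.0]
force: [-0.4, 0.2, -2.7]
finger_gap: 0.181
grip_force: 58.8
```

Run:
```python
from h import *
s=get_state();W=wristpose(s);np.save("w3.npy",W);cv2.imwrite("pics/w3.png",cv2.resize(capture("wrist")[:,:,::-1],(800,600),interpolation=cv2.INTER_CUBIC))
M=R.from_rotvec(s["tcp_rot"]).as_matrix();print(s["ee_pos"],M,np.degrees(np.arctan2(M[1,1],M[0,1])))
p=camera_params("wrist")
print(proj(press([.5804,.204,-.0421,.0089]),p,W)*800/560)
z=s["ee_pos"][2]
```

```text
[0.566  0.0842 0.2641] [[ 0.042   0.9991 -0.    ]
 [ 0.9991 -0.042   0.0001]
 [ 0.0001 -0.     -1.    ]] -2.4073379705131237
[[490.1553 -32.0949]
 [478.5928 194.407 ]
 [409.3753 194.4856]
 [411.019  -31.9935]
 [383.9563 -31.9589]
 [385.7043 194.5125]
 [302.6539 194.6068]
 [289.0067 -31.8372]
 [526.393   -4.9321]
 [511.902  195.8138]
 [244.5295 196.1172]
 [225.037   -4.5513]]
```

View pics/w3.png

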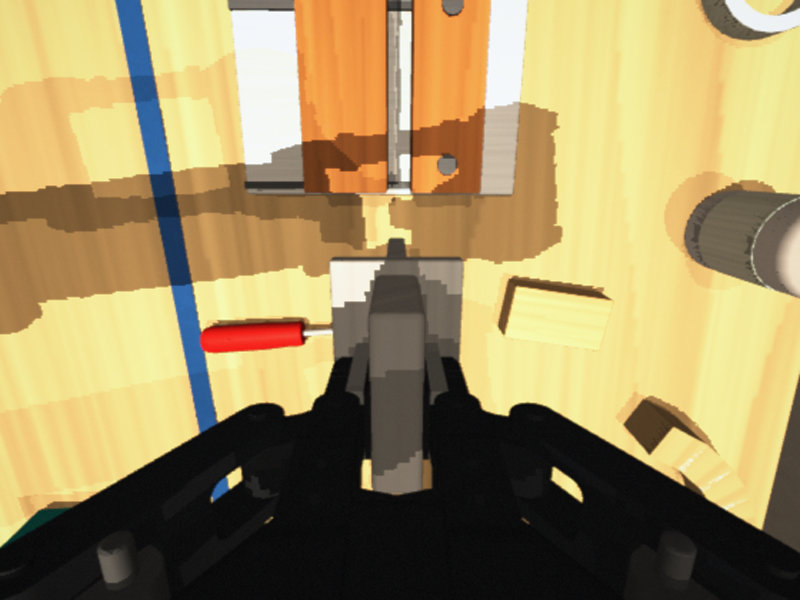

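The gap shows at columns 387–412 for rows 0–193, and the blade and head are centred on column 397. I fit the gap edges to sub-pixel precision.

Run:
```python
from h import *
im=cv2.imread("pics/w3.png").astype(int)
W=np.load("w3.npy");p=camera_params("wrist")
S=(im[:,:,2]-im[:,:,0])  # R-B, orange high
for v in (10,30,50,70,90,160,175,185): print(v,list(S[v,378:424:2]))
# project blade bottom / jaw gap centre hypotheses
s=get_state();z=s["ee_pos"][2]
for bz in(-.073,-.028,-.020,):
    T=np.array([[x,y,-bz] for y in(-.004,.004) for x in(.035,)]);print(bz,proj(R.from_rotvec(s["tcp_rot"]).apply(T)+s["ee_pos"],p,W)*800/560)
```

```text
10 [np.int64(172), np.int64(171), np.int64(170), np.int64(174), np.int64(85), np.int64(15), np.int64(11), np.int64(12), np.int64(12), np.int64(10), np.int64(9), np.int64(8), np.int64(8), np.int64(8), np.int64(15), np.int64(18), np.int64(17), np.int64(54), np.int64(143), np.int64(171), np.int64(172), np.int64(169), np.int64(168)]
30 [np.int64(172), np.int64(172), np.int64(171), np.int64(177), np.int64(92), np.int64(29), np.int64(30), np.int64(29), np.int64(34), np.int64(35), np.int64(26), np.int64(9), np.int64(6), np.int64(6), np.int64(6), np.int64(5), np.int64(8), np.int64(48), np.int64(147), np.int64(172), np.int64(171), np.int64(170), np.int64(169)]
50 [np.int64(173), np.int64(171), np.int64(169), np.int64(174), np.int64(97), np.int64(27), np.int64(32), np.int64(30), np.int64(31), np.int64(34), np.int64(23), np.int64(4), np.int64(1), np.int64(1), np.int64(2), np.int64(2), np.int64(9), np.int64(52), np.int64(150), np.int64(170), np.int64(170), np.int64(170), np.int64(169)]
70 [np.int64(172), np.int64(172), np.int64(170), np.int64(175), np.int64(101), np.int64(26), np.int64(30), np.i
[... 1007 characters left out ...]
 np.int64(23), np.int64(29), np.int64(29), np.int64(18), np.int64(-1), np.int64(1), np.int64(1), np.int64(4), np.int64(34), np.int64(139), np.int64(175), np.int64(172), np.int64(171), np.int64(171), np.int64(169)]
185 [np.int64(167), np.int64(165), np.int64(161), np.int64(158), np.int64(117), np.int64(19), np.int64(14), np.int64(11), np.int64(17), np.int64(18), np.int64(18), np.int64(18), np.int64(19), np.int64(19), np.int64(18), np.int64(21), np.int64(55), np.int64(145), np.int64(174), np.int64(171), np.int64(171), np.int64(172), np.int64(169)]
-0.073 [[388.1516 243.4642]
 [405.1052 243.4408]]
-0.028 [[385.9715 264.607 ]
 [407.5376 264.5775]]
-0.02 [[385.4535 269.6313]
 [408.1156 269.6004]]
```

Request:
play_rows([
  {"offset": [2,0.1,0],"dr": [0,0,0]},
  {"offset": [5,0.2,0],"dr": [0,0,0]},
  {"offset": [8,0.2,0],"dr": [0,0,0]},
  {"offset": [10.5,0.2,0],"dr": [0,0,0]},
  {"offset": [12,0.2,0],"dr": [0,0,0]},
  {"offset": [12,0.2,2],"dr": [0,0,0]},
  {"offset": [12,0.2,5],"dr": [0,0,0]},
  {"offset": [12,0.2,7.5],"dr": [0,0,0]},
  {"offset": [12,0.2,9],"dr": [0,0,0]},
  {"offset": [12,0.2,9.5],"dr": [0,0,0]},
])

```text
time: 9.42
ee_pos: [0.5706, 0.2032, 0.1651]
tcp_rot: [-2.265, -2.173, 0.01]
force: [-0.9, -0.1, -2.2]
finger_gap: 0.178
grip_force: 58.7
```

Request:
play_rows([
  {"offset": [0,0,0],"dr": [0,0,0]},
  {"offset": [0,0,0],"dr": [0,0,0]},
  {"offset": [0,0,0],"dr": [0,0,0]},
  {"offset": [0,0,0],"dr": [0,0,0]},
  {"offset": [0,0,0],"dr": [0,0,0]},
  {"offset": [0,0,0],"dr": [0,0,0]},
  {"offset": [0,0,0],"dr": [0,0,0]},
  {"offset": [0,0,0],"dr": [0,0,0]},
  {"offset": [0,0,0],"dr": [0,0,0]},
  {"offset": [0,0,0],"dr": [0,0,0]},
])

```text
time: 10.25
ee_pos: [0.573, 0.2041, 0.1691]
tcp_rot: [-2.267, -2.175, 0.0]
force: [0.4, -0.2, -1.0]
finger_gap: 0.177
grip_force: 58.7
```

Run:
```python
from h import *
s=get_state();W=wristpose(s);np.save("w4.npy",W)
a=cv2.resize(capture("wrist")[:,:,::-1],(800,600),interpolation=cv2.INTER_CUBIC)
cv2.imwrite("pics/w4.png",a)
sc=capture("scene")[:,:,::-1];cv2.imwrite("pics/s4.png",cv2.resize(sc[200:320,310:430],(600,600),interpolation=cv2.INTER_CUBIC))
M=R.from_rotvec(s["tcp_rot"]).as_matrix();print(s["ee_pos"],M,s["force"])
```

```text
[0.573  0.2041 0.1691] [[ 0.0416  0.9991 -0.0001]
 [ 0.9991 -0.0416 -0.    ]
 [-0.     -0.0001 -1.    ]] [ 0.4028 -0.19   -0.9701]
```

View pics/w4.png

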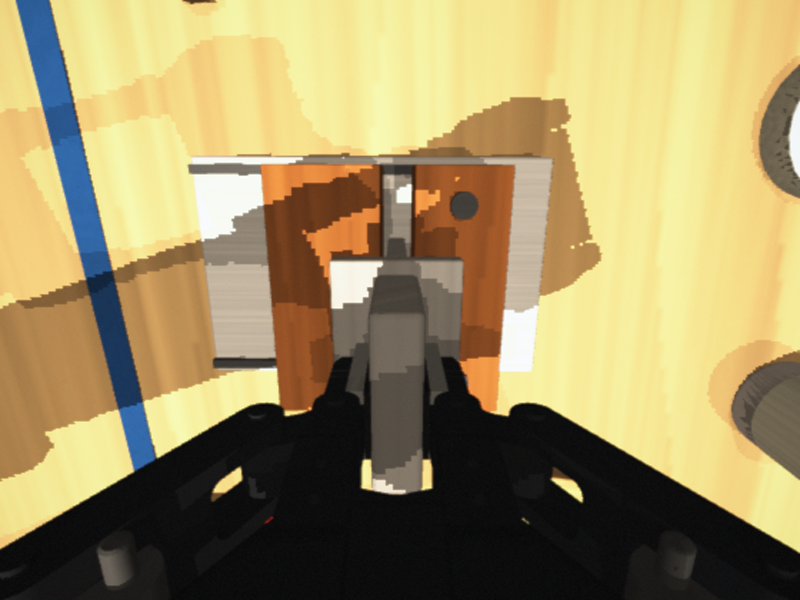

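View pics/s4.png

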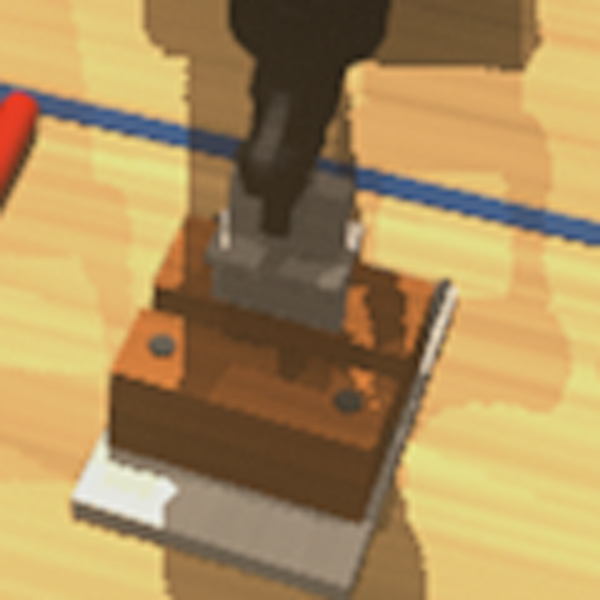

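The gap is at columns 382–413 (row 200), centre 397.5, and the blade is at column 397, so they are aligned. The scene crop shows the blade above the gap. Next I lower it.

Request:
play_rows([
  {"offset": [0,0,1],"dr": [0,0,0]},
  {"offset": [0,0,2],"dr": [0,0,0]},
  {"offset": [0,0,3],"dr": [0,0,0]},
  {"offset": [0,0,4],"dr": [0,0,0]},
  {"offset": [0,0,4.8],"dr": [0,0,0]},
  {"offset": [0,0,5.4],"dr": [0,0,0]},
  {"offset": [0,0,5.7],"dr": [0,0,0]},
  {"offset": [0,0,5.8],"dr": [0,0,0]},
  {"offset": [0,0,5.8],"dr": [0,0,0]},
  {"offset": [0,0,5.8],"dr": [0,0,0]},
])

```text
time: 11.18
ee_pos: [0.5734, 0.2043, 0.1116]
tcp_rot: [2.267, 2.174, 0.001]
force: [0.8, 0.2, -2.1]
finger_gap: 0.179
grip_force: 58.7
```

Request:
play_rows([
  {"offset": [0,0,0],"dr": [0,0,0]},
  {"offset": [0,0,0.1],"dr": [0,0,0]},
  {"offset": [0,0,0.1],"dr": [0,0,0]},
  {"offset": [0,0,0.2],"dr": [0,0,0]},
  {"offset": [0,0,0.2],"dr": [0,0,0]},
  {"offset": [0,0,0.2],"dr": [0,0,0]},
  {"offset": [0,0,0.3],"dr": [0,0,0]},
  {"offset": [0,0,0.3],"dr": [0,0,0]},
  {"offset": [0,0,0.3],"dr": [0,0,0]},
  {"offset": [0,0,0.3],"dr": [0,0,0]},
])

```text
time: 12.02
ee_pos: [0.5731, 0.2042, 0.1091]
tcp_rot: [2.267, 2.175, 0.0]
force: [-3.4, 0.5, 5.7]
finger_gap: 0.179
grip_force: 59.7
```

Request:
play_rows([
  {"offset": [0,0,0],"dr": [0,0,0]},
  {"offset": [0,0,0],"dr": [0,0,0]},
  {"offset": [0,0,0],"dr": [0,0,0]},
  {"offset": [0,0,0],"dr": [0,0,0]},
  {"offset": [0,0,0],"dr": [0,0,0]},
  {"offset": [0,0,0],"dr": [0,0,0]},
  {"offset": [0,0,-0.5],"dr": [0,0,0]},
  {"offset": [0,0,-2],"dr": [0,0,0]},
  {"offset": [0,0,-4],"dr": [0,0,0]},
  {"offset": [0,0,-7],"dr": [0,0,0]},
], gripper=4.5)

```text
time: 12.85
ee_pos: [0.571, 0.2035, 0.1761]
tcp_rot: [-2.265, -2.173, 0.008]
force: [0.3, 0.0, -0.1]
finger_gap: 0.527
grip_force: 0.0
```

Request:
play_rows([
  {"offset": [0,0,-2],"dr": [0,0,0]},
  {"offset": [0,-3,-3],"dr": [0,0,0]},
  {"offset": [0,-6,-3],"dr": [0,0,0]},
  {"offset": [0,-9,-3],"dr": [0,0,0]},
  {"offset": [0,-11,-3],"dr": [0,0,0]},
  {"offset": [0,-12,-3],"dr": [0,0,0]},
  {"offset": [0,-12,-3],"dr": [0,0,0]},
  {"offset": [0,-12,-3],"dr": [0,0,0]},
  {"offset": [0,-12,-3],"dr": [0,0,0]},
  {"offset": [0,-12,-3],"dr": [0,0,0]},
], gripper=0)

```text
time: 13.68
ee_pos: [0.4544, 0.2092, 0.2083]
tcp_rot: [2.267, 2.174, 0.001]
force: [-0.5, 0.5, -0.1]
finger_gap: 0.003
grip_force: 0.0
```

Run:
```python
from h import *
s=get_state();W=wristpose(s)
a=cv2.resize(capture("wrist")[:,:,::-1],(400,300),interpolation=cv2.INTER_AREA)
sc=cv2.resize(capture("scene")[200:320,310:430,::-1],(400,400),interpolation=cv2.INTER_CUBIC)
cv2.imwrite("pics/m5.png",np.hstack([np.vstack([a,np.zeros((100,400,3),np.uint8)]),sc]))
print(s["ee_pos"],s["tcp_rot"])
q=-.0421
# origin refined +1.3mm along press x
o=np.array([.5804,.204])+.0013*np.array([np.cos(q),np.sin(q)])
for xp in(-.0775,-.068): print(to_tool(place([[xp,0,.052]],*o,q)[0],s))
```

```text
[0.4544 0.2092 0.2083] [2.2674 2.1738 0.0011]
[ 0.0061  4.9753 15.6364]
[ 0.0061  5.9253 15.6372]
```

View pics/m5.png

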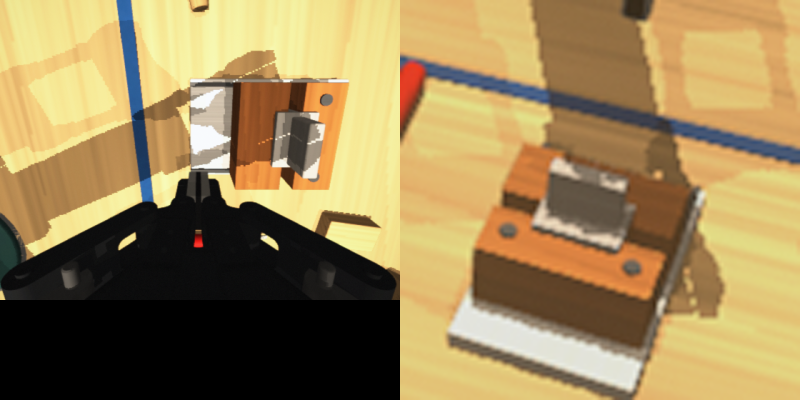

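The gauge stands home with its head on the jaw tops, in both the wrist view (about (297,140)) and the scene crop (about (585,205)). Next I go down behind the near jaw.

Request:
play_rows([
  {"offset": [0,0,2],"dr": [0,0,0]},
  {"offset": [0,0,5],"dr": [0,0,0]},
  {"offset": [0,0,8],"dr": [0,0,0]},
  {"offset": [0,0,11],"dr": [0,0,0]},
  {"offset": [0,0,13.5],"dr": [0,0,0]},
  {"offset": [0,0,15],"dr": [0,0,0]},
  {"offset": [0,0.5,15.6],"dr": [0,0,0]},
  {"offset": [0,1,15.6],"dr": [0,0,0]},
  {"offset": [0,1.7,15.6],"dr": [0,0,0]},
  {"offset": [0,2.2,15.6],"dr": [0,0,0]},
])

```text
time: 14.62
ee_pos: [0.4779, 0.2088, 0.0537]
tcp_rot: [2.266, 2.173, 0.005]
force: [0.5, -0.6, 0.4]
finger_gap: -0.001
grip_force: 0.0
```

Request:
play_rows([
  {"offset": [0,0.2,0],"dr": [0,0,0]},
  {"offset": [0,0.4,0],"dr": [0,0,0]},
  {"offset": [0,0.6,0],"dr": [0,0,0]},
  {"offset": [0,0.8,0],"dr": [0,0,0]},
  {"offset": [0,1,0],"dr": [0,0,0]},
  {"offset": [0,1.2,0],"dr": [0,0,0]},
  {"offset": [0,1.4,0],"dr": [0,0,0]},
  {"offset": [0,1.5,0],"dr": [0,0,0]},
  {"offset": [0,1.6,0],"dr": [0,0,0]},
  {"offset": [0,1.6,0],"dr": [0,0,0]},
])

```text
time: 15.45
ee_pos: [0.4907, 0.2076, 0.052]
tcp_rot: [-2.267, -2.174, 0.001]
force: [-2.1, 0.4, 2.2]
finger_gap: -0.001
grip_force: 0.9
```

Request:
play_rows([
  {"offset": [0,0.05,0],"dr": [0,0,0]},
  {"offset": [0,0.1,0],"dr": [0,0,0]},
  {"offset": [0,0.15,0],"dr": [0,0,0]},
  {"offset": [0,0.2,0],"dr": [0,0,0]},
  {"offset": [0,0.25,0],"dr": [0,0,0]},
  {"offset": [0,0.3,0],"dr": [0,0,0]},
  {"offset": [0,0.35,0],"dr": [0,0,0]},
  {"offset": [0,0.4,0],"dr": [0,0,0]},
  {"offset": [0,0.45,0],"dr": [0,0,0]},
  {"offset": [0,0.5,0],"dr": [0,0,0]},
])

```text
time: 16.28
ee_pos: [0.4959, 0.2073, 0.052]
tcp_rot: [-2.267, -2.175, 0.0]
force: [-3.1, 0.7, 0.9]
finger_gap: 0.001
grip_force: 1.5
```

Request:
play_rows([
  {"offset": [0,0.05,0],"dr": [0,0,0]},
  {"offset": [0,0.1,0],"dr": [0,0,0]},
  {"offset": [0,0.1,0],"dr": [0,0,0]},
  {"offset": [0,0.15,0],"dr": [0,0,0]},
  {"offset": [0,0.15,0],"dr": [0,0,0]},
  {"offset": [0,0.2,0],"dr": [0,0,0]},
  {"offset": [0,0.2,0],"dr": [0,0,0]},
  {"offset": [0,0.2,0],"dr": [0,0,0]},
  {"offset": [0,0.2,0],"dr": [0,0,0]},
  {"offset": [0,0.2,0],"dr": [0,0,0]},
])

```text
time: 17.12
ee_pos: [0.498, 0.2072, 0.052]
tcp_rot: [2.267, 2.175, -0.0]
force: [-3.1, -0.2, -0.3]
finger_gap: 0.001
grip_force: 1.2
```

Request:
play_rows([
  {"offset": [0,0.05,0],"dr": [0,0,0]},
  {"offset": [0,0.1,0],"dr": [0,0,0]},
  {"offset": [0,0.1,0],"dr": [0,0,0]},
  {"offset": [0,0.15,0],"dr": [0,0,0]},
  {"offset": [0,0.15,0],"dr": [0,0,0]},
  {"offset": [0,0.2,0],"dr": [0,0,0]},
  {"offset": [0,0.2,0],"dr": [0,0,0]},
  {"offset": [0,0.2,0],"dr": [0,0,0]},
  {"offset": [0,0.2,0],"dr": [0,0,0]},
  {"offset": [0,0.2,0],"dr": [0,0,0]},
])

```text
time: 17.95
ee_pos: [0.5001, 0.2071, 0.0521]
tcp_rot: [2.267, 2.175, -0.0]
force: [-3.1, -0.0, 0.1]
finger_gap: 0.001
grip_force: 1.3
```

Request:
play_rows([
  {"offset": [0,0.05,0],"dr": [0,0,0]},
  {"offset": [0,0.1,0],"dr": [0,0,0]},
  {"offset": [0,0.1,0],"dr": [0,0,0]},
  {"offset": [0,0.1,0],"dr": [0,0,0]},
  {"offset": [0,0.1,0],"dr": [0,0,0]},
  {"offset": [0,0.15,0],"dr": [0,0,0]},
  {"offset": [0,0.15,0],"dr": [0,0,0]},
  {"offset": [0,0.15,0],"dr": [0,0,0]},
  {"offset": [0,0.15,0],"dr": [0,0,0]},
  {"offset": [0,0.15,0],"dr": [0,0,0]},
])

```text
time: 18.78
ee_pos: [0.5001, 0.2071, 0.052]
tcp_rot: [-2.266, -2.173, 0.004]
force: [-7.3, 0.4, 3.8]
finger_gap: -0.003
grip_force: 3.8
```

Request:
play_rows([
  {"offset": [0,0.05,0],"dr": [0,0,0]},
  {"offset": [0,0.1,0],"dr": [0,0,0]},
  {"offset": [0,0.1,0],"dr": [0,0,0]},
  {"offset": [0,0.1,0],"dr": [0,0,0]},
  {"offset": [0,0.1,0],"dr": [0,0,0]},
  {"offset": [0,0.1,0],"dr": [0,0,0]},
  {"offset": [0,0.1,0],"dr": [0,0,0]},
  {"offset": [0,0.1,0],"dr": [0,0,0]},
  {"offset": [0,0.1,0],"dr": [0,0,0]},
  {"offset": [0,0.1,0],"dr": [0,0,0]},
])

```text
time: 19.62
ee_pos: [0.5001, 0.2071, 0.052]
tcp_rot: [-2.265, -2.172, 0.006]
force: [-10.9, 1.6, 6.5]
finger_gap: -0.003
grip_force: 5.4
```

Request:
play_rows([
  {"offset": [0,-0.1,0],"dr": [0,0,0]},
  {"offset": [0,-0.5,0],"dr": [0,0,0]},
  {"offset": [0,-1.5,0],"dr": [0,0,0]},
  {"offset": [0,-2.5,0],"dr": [0,0,0]},
  {"offset": [0,-4,-2],"dr": [0,0,0]},
  {"offset": [0,-4.5,-5],"dr": [0,0,0]},
  {"offset": [0,-4.5,-8.5],"dr": [0,0,0]},
  {"offset": [0,-4.5,-12],"dr": [0,0,0]},
  {"offset": [0,-4.5,-15],"dr": [0,0,0]},
  {"offset": [0,-4.5,-16],"dr": [0,0,0]},
])

```text
time: 20.45
ee_pos: [0.46, 0.2101, 0.2181]
tcp_rot: [2.264, 2.172, 0.015]
force: [0.3, -0.5, 0.8]
finger_gap: -0.004
grip_force: 0.0
```

Run:
```python
from h import *
s=get_state()
a=cv2.resize(capture("wrist")[60:340,200:560,::-1],(400,311),interpolation=cv2.INTER_CUBIC)
t=cv2.resize(capture("top")[40:260,120:420,::-1],(400,293),interpolation=cv2.INTER_CUBIC)
sc=cv2.resize(capture("scene")[200:320,310:430,::-1],(400,400),interpolation=cv2.INTER_CUBIC)
m=np.zeros((604,800,3),np.uint8);m[:311,:400]=a;m[311:604,:400]=t;m[:400,400:]=sc
cv2.imwrite("pics/m6.png",m[:600]);print(s["ee_pos"],s["force"])
```

```text
[0.46   0.2101 0.2181] [ 0.31   -0.5086  0.8243]
```

View pics/m6.png

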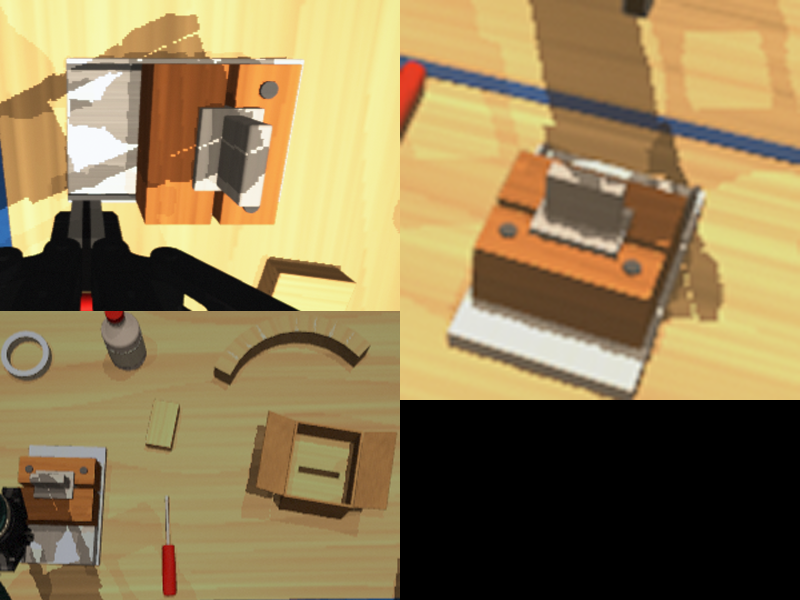

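The gauge is nipped between the jaws, with its head on the jaw tops (left crop (230,150), scene crop (585,205)). Both flaps are folded out, and the screwdriver and offcut have not moved. Handing in.

```bash
python3 -c "
from station import *
print(job_done())"
```

```text
the job is handed in; nothing more can be done
None
```

I handed the job in at about 20.5 s: both flaps are folded right out, the gauge is fully home in the press with its blade nipped between the jaws, and the screwdriver and offcut were not touched.

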